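# Pull a return spring to its test length on the spring tester and hold it

## Robot

A 7-joint arm with a two-finger parallel gripper is mounted at the origin on the work surface. World frame = base frame: x ahead of the robot, y to its left, z up, the work surface at z = 0. Lengths are in m, angles in rad, forces in N, time in s.
With the tool pointing down it reaches from about 0.425 to 0.925 m from the base axis. Payload 6.8 kg.
Tool frame: the origin (TCP) lies between the finger pads, 19 mm behind the fingertips; this is the grasp point; z points along the fingers, y is the line along which they close (so a half turn about z gives the same grasp; the last joint's range is limited). The gripper opens to 85 mm and grips with 20 to 120 N. Pads are 22 mm wide; open, the fingers measure 114 mm over their backs; the gripper's body (76 mm by 85 mm) begins 54 mm behind the grasp point. The pads swing forward as they close: fully open they stand 13 mm farther back than shut.
Start: joints at [-1.435, 0.477, 0.022, 1.555, -0.011, 1.109, -0.083], TCP at [0.163, 0.655, 0.25] pointing down, gripper open.
Joint ranges: [-2.96, 2.96], [-0.34, 2.1], [-1.41, 1.46], [0.24, 2.44], [-1.37, 4.51], [0.17, 1.92], [-2.96, 2.96]. Speed limits (rad/s): [2.39, 2.39, 3.14, 3.14, 3.14, 3.14, 3.14].

## Interface

Orientations are given as a unit quaternion [w, x, y, z].
In Python, from station import bot gives the robot as it stands. The module is installed in compiled form; this text tells all that it offers.
- The arm moves only by the tool drive_tool, never from a script. Its argument "commands" is a list of rows, each an object with "hand": the opening, from 0 (shut) to 1 (fully open); "translation": the shift along the world's x, y, z in mm, a list of three; "angular": the turn, a rotation vector about the world's x, y, z in rad, a list of three. In form: [{"hand": hand, "translation": [tx, ty, tz], "angular": [ax, ay, az]}, ...]. A call has 1 to 12 rows; each row is the pose to reach, as a shift and turn from the pose commanded when the call began; what a row does not reach only later rows make up. A row lasts 1/8 s, in which the tool goes at most 62.5 mm and 10.7 degrees, less where a joint would pass 70% of its speed; a pose out of reach is approached as far as the arm can. A call with a gripper value outside its range is refused whole. The fingers move at their own pace and stop on an object; "force" is the grip in N (left out, the last holds). Time passes only in rows, so rows that repeat a pose let the fingers close. It gives the time, the measured TCP pose, the force, the opening and the grip force at its end, in the units of the state.
- bot.get_obs(): the state, without advancing time (a new reading comes with each control period).
- bot.read_camera(name): name is "scene" or "top"; returns the picture (420x560x3 uint8, red, green, blue); there is no depth.
- bot.camera_model(name): a dict with "fx", "fy", "cx", "cy" (pixels), "k1" (the pictures are not rectified: a ray, as slopes to the right and down, at radius r is drawn at 1 + k1 r^2 times it, then the intrinsics apply), "view" (4x4, takes a point from world to camera coordinates). Camera axes: x right, y up, looking along -z (the intrinsics and any distortion apply to the point x, -y, -z); pixel columns grow to the right and rows downward; lengths in m; the calibration is good to about 2 mm. A picture is of the moment at which its call begins. camera_model takes no time and is no camera call.
- bot.hand_in(): hands the job in; it is judged then, once.
Trained networks look in the newest picture that a camera, given by its name, has taken for a name from the list of things; names that differ only in an ending like _2 or _b are one class to them, and where a whole thing is asked for, a point or a joint stands for the part that bears it (a point fixed in the world has none). Each returns a list of dicts, best first, with "score" (0 to 1); they miss things now and then, are a little off and sometimes report something else, mostly with a low value. They report only what shows in the picture. A call takes as long as a camera call.
- bot.find_in(camera, query): "position" ([column, row] in pixels, amid what is visible of it).
- bot.outline_of(camera, query): "pixels" (420x560 bool, what is visible of it) and "position" ([column, row] in pixels, amid what is visible of it).
The state is a dict: "t": time; "q": joint angles; "joint_vel": joint speeds; "joint_torque": joint torques, N m; "eef_pos": TCP position; "tool_rot": TCP orientation; "contact_force": force on the tool from outside, world axes, zero at the start; "torque": the same for the moment, N m; "gripper_width": opening from 0.0 (shut) to 1.0 (fully open); "grasp_force": force on a finger pad.
Only numpy, scipy, OpenCV 4.12 (cv2) and the standard library are available. Lean on these libraries where they do the work, as an engineer would, in place of code of your own. Each camera call takes 0.05 s, during which the arm holds its last target. There are 200 camera calls.

## Task

Measure a return spring on the bench spring tester. With the carriage still home, press three keys on the force gauge one at a time: the round power key, then the square units key beside it on the same long side of the gauge, then the long zero key, leaving the other square key alone. Then take the carriage by its upright handle and draw it out against the spring until its pointer is level with the pointer of the length marker on the rule, without stretching the spring well past the mark, and keep it there: finish while still holding the carriage at the mark for the reading, with the marker and everything else on the bench left where it was.

Things in the scene. Friction and masses are not known exactly. Their poses are not given: they have to be found in the camera images.
- stand: Spring tester fixed to the bench: base plate 180 (x) x 480 (y) x 15 mm, origin under its middle, z up. On its +y half (robot's left) a force gauge lies flat: 74 mm wide, y 55 to 235 mm, top 68 mm high, with a display and, beyond it, four black keys. From its nose a spring runs along -y to a carriage on two rods, which is pulled along -y. A rule runs at x 65 to 87 mm. Yaw within 0.3 rad.
- power_key_top (a point): Power key: the only round key, 16 mm across, at (-18, 202) mm on the stand: the side nearer the robot, in the row farther from the display. Stands 7 mm proud of the gauge's top face; the point is the middle of its top, 75 mm above the bench.
- power_key (a joint): Power key's travel. 0 = up, 0.004 m = fully down; 1.5 N starts it moving, 4.5 N holds it fully down, and it springs back up. It counts as pressed beyond 0.0025.
- units_key_top (a point): Units key: square, 13 x 13 mm, at (-18, 164) mm on the stand: the side nearer the robot, in the row next to the display, 38 mm from the power key. Stands 7 mm proud of the gauge's top face; the point is the middle of its top, 75 mm above the bench.
- units_key (a joint): Units key's travel. 0 = up, 0.004 m = fully down; 1.5 N starts it moving, 4.5 N holds it fully down, and it springs back up. It counts as pressed beyond 0.0025.
- zero_key_top (a point): Zero key: the only long key, 11 (x) x 24 (y) mm, at (18, 202) mm on the stand: the side away from the robot, in the row farther from the display. Stands 7 mm proud of the gauge's top face; the point is the middle of its top, 75 mm above the bench.
- zero_key (a joint): Zero key's travel. 0 = up, 0.004 m = fully down; 1.5 N starts it moving, 4.5 N holds it fully down, and it springs back up. It counts as pressed beyond 0.0025.
- peak_key_top (a point): Peak key, not to be pressed: square, 13 x 13 mm, at (18, 164) mm on the stand: the side away from the robot, in the row next to the display. Stands 7 mm proud of the gauge's top face; the point is the middle of its top, 75 mm above the bench.
- peak_key (a joint): Peak key's travel. 0 = up, 0.004 m = fully down; 1.5 N starts it moving, 4.5 N holds it fully down, and it springs back up. It counts as pressed beyond 0.0025.
- handle (a point): Upright round black handle on the carriage, 24 mm thick, from the plate (62 mm above the bench) up to 120 mm; the point is on its axis, 98 mm above the bench, a good height for the TCP. Within 80 mm of it all else is lower than 64 mm.
- carriage: Carriage on the rods: aluminium plate 94 x 60 mm, top 62 mm above the bench, with the handle in its middle. Origin at bench height below the handle's axis, axes as the stand's; at home at (0, -90) mm on the stand. It can be pulled 90 mm along the stand's -y; the spring pulls it home with 3 N there plus 0.15 N per mm, and it flies back if let go.
- pointer (a point): Tip of the carriage's pointer, a dark bar 3 mm wide that sticks out from the carriage's +x side over the rule, 54 mm above the bench; it moves with the carriage. At home it is at (65, -70) mm on the stand.
- mark (a point): Tip of the length marker's pointer. The marker is a dark steel block 24 x 16 mm with a thumbscrew, clamped over the rule; its 3 mm wide pointer faces the carriage's along the stand's x, 54 mm above the bench, 1 mm beyond its tip, 40 to 75 mm along -y from where that one stands at home. The two are level when their y on the stand is the same.
- marker (a joint): Where the length marker is clamped: the pull of the carriage (m) that brings the two pointers level.
- wrench: Combination wrench lying on the bench, 170 mm long, origin under its middle. Leave alone.
- screwdriver: Screwdriver lying on the bench, 190 mm long, origin under its middle. Leave alone.
- hex_key: Small L-shaped hex key, 85 x 28 x 6 mm, lying on the tester's base plate between gauge and robot, origin under the middle of its long arm. Leave alone.
- spray_can: Spray can standing on the bench beyond the tester, 52 mm across, 150 mm high, origin in the middle of its foot. Leave alone.
- oil_bottle: Green oil bottle standing on the bench beyond the tester, 60 mm across, 140 mm high, origin in the middle of its foot. Leave alone.
- parts_dish: Round steel dish with bolts, 108 mm across, 24 mm high, origin in the middle of its foot. Leave alone.
- weld_magnet: Flat red triangular welding magnet, about 85 x 85 x 18 mm, origin under its middle. Leave alone.

How it is judged:
On the way, in this order (a step that is already met when the one before it is completed fails the run):
1. the power key is pressed, carriage home (value of joint power_key above 0.0025 m and y of carriage in the frame of stand above -0.093 m), for 0.05 s.
2. then the units key is pressed, carriage home (value of joint units_key above 0.0025 m and y of carriage in the frame of stand above -0.093 m), for 0.05 s.
3. then the zero key is pressed, carriage home (value of joint zero_key above 0.0025 m and y of carriage in the frame of stand above -0.093 m), for 0.05 s.
4. then the carriage is drawn out to the mark and held there (y of pointer in the frame of mark between -0.004 and 0.004 m and contact force between the fingers and carriage above 2 N and value of joint each of power_key, units_key, zero_key, peak_key below 0.0015 m), for 0.5 s.
At the end, for the whole second after the job is handed in: the fingers hold the carriage (contact force over 2 N) at rest against its spring with its pointer within 4 mm of level with the marker's pointer, and all keys are up (all of step 4 and linear speed of carriage below 0.01 m/s); the arm keeps its last pose, push and grip.
It fails at once if the peak key is pressed (beyond 2 mm) (value of joint peak_key above 0.002 m).
It fails at once if two keys are down at once (value of joint each of power_key, units_key above 0.002 m or value of joint each of power_key, zero_key above 0.002 m or value of joint each of units_key, zero_key above 0.002 m).
It fails at once if the carriage is pulled more than 10 mm past the mark (y of pointer in the frame of mark below -0.01 m).
It fails at once if the length marker is shifted by more than 4 mm (distance of mark from where it was at the start of the episode above 0.004 m).
It fails at once if a thing on the bench is pushed more than 20 mm (distance of any of wrench, screwdriver, hex_key, spray_can, oil_bottle, parts_dish, weld_magnet from where it was at the start of the episode above 0.02 m).
It also fails if it takes over 58 s, if anything falls off the work surface, if the arm or the gripper's body presses on something with over 40 N, if the wrist force passes 120 N, or if a joint passes its speed limit or range.

## Working session

There is one attempt and no reset: what is moved stays moved. The work goes in short steps, Python scripts to look and compute and a tool call to move; the robot and the scene stay as the last step left them, time stands still between calls to the robot, and variables do not carry over. Pictures are saved under pics/ and viewed, at most 10 in all, crops included, and the job is handed in when it is done.

Besides the shell and the picture viewer there is one more tool, called after "Call:" as name(argument=value, ...), one argument or row to a line, values as JSON. drive_tool: Moves the arm, as the interface text tells. Its arguments: {"type":"object","properties":{"commands":{"type":"array","items":{"type":"object","properties":{"hand":{"type":"number"},"translation":{"type":"array","items":{"type":"number"}},"angular":{"type":"array","items":{"type":"number"}}}}},"force":{"type":"number"}},"required":["commands"]}

```bash
mkdir -p pics; cat > h.py <<'E'
import numpy as np, cv2
from station import bot
def K(m): return np.array([[m['fx'],0,m['cx']],[0,m['fy'],m['cy']],[0,0,1]],float), np.array([m['k1'],0,0,0,0],float)
def ray(cam,px):
    m=bot.camera_model(cam); k,d=K(m)
    s=cv2.undistortPoints(np.array([[px]],float),k,d)[0,0]
    V=np.array(m['view']); R=V[:3,:3]; 
    return -R.T@V[:3,3], R.T@np.array([s[0],-s[1],-1.])
def atz(cam,px,z):
    o,d=ray(cam,px); return o+d*(z-o[2])/d[2]
def proj(cam,P):
    m=bot.camera_model(cam); k,d=K(m); V=np.array(m['view'])
    c=np.atleast_2d(P)@V[:3,:3].T+V[:3,3]; c=c*[1,-1,-1]
    return cv2.projectPoints(c,np.zeros(3),np.zeros(3),k,d)[0][:,0]
def tri(obs):
    A=0;b=0
    for c,p in obs:
        o,d=ray(c,p); d=d/np.linalg.norm(d); M=np.eye(3)-np.outer(d,d); A=A+M; b=b+M@o
    return np.linalg.solve(A,b)
def snap(cam,name):
    im=bot.read_camera(cam); cv2.imwrite(f'pics/{name}.png',cv2.cvtColor(im,cv2.COLOR_RGB2BGR)); return im
E
python3 - <<'E'
from h import *
np.set_printoptions(precision=4,suppress=True)
for c in('scene','top'):
    snap(c,c+'0'); m=bot.camera_model(c); print(c,m['fx'],m['k1'],np.linalg.inv(np.array(m['view'])))
hs=dict(power_key_top=.075,units_key_top=.075,zero_key_top=.075,peak_key_top=.075,handle=.098,pointer=.054,mark=.054,stand=.0)
for q,z in hs.items():
    for c in('scene','top'):
        r=bot.find_in(c,q)
        for x in r[:2]: print(q,c,round(x['score'],2),np.round(x['position'],1),atz(c,x['position'],z))
o=bot.get_obs();print(o['t'],o['eef_pos'],o['tool_rot'],o['gripper_width'])
E
```

```text
scene 499.2561251786005 -0.11008696176360173 [[ 0.0961 -0.6978  0.7098  1.3683]
 [ 0.9953  0.0762 -0.0599 -0.0902]
 [-0.0123  0.7123  0.7018  0.9048]
 [ 0.      0.      0.      1.    ]]
top 469.92874780209536 0.048462663714141645 [[ 0.0148  0.997  -0.0756  0.4711]
 [-0.9993  0.0122 -0.0344 -0.024 ]
 [-0.0334  0.076   0.9965  1.0419]
 [ 0.      0.      0.      1.    ]]
power_key_top scene 0.29 [256.5 188.3] [ 0.4445 -0.0775  0.075 ]
power_key_top top 0.38 [179.2 232.6] [0.4921 0.1927 0.075 ]
units_key_top top 0.45 [199.5 230.1] [0.4978 0.1507 0.075 ]
peak_key_top top 0.21 [200.8 128.1] [0.7117 0.1534 0.075 ]
handle top 0.67 [370.9 143.1] [ 0.6773 -0.1965  0.098 ]
handle top 0.64 [319.  218.5] [ 0.5237 -0.0935  0.098 ]
pointer scene 0.6 [246.9 215.8] [ 0.5172 -0.1059  0.054 ]
pointer top 0.71 [322.7 220. ] [ 0.5231 -0.1045  0.054 ]
pointer top 0.51 [183.5 213.7] [0.5327 0.1894 0.054 ]
mark scene 0.44 [240.4 249.5] [ 0.6228 -0.1254  0.054 ]
mark scene 0.28 [246. 222.] [ 0.5377 -0.109   0.054 ]
mark top 0.6 [334.2 176.1] [ 0.6161 -0.128   0.054 ]
stand scene 0.92 [278.  226.1] [ 0.5079 -0.031   0.    ]
stand top 0.88 [279.6 221.9] [ 0.5205 -0.0137  0.    ]
stand top 0.54 [299.4 290.4] [ 0.3712 -0.0589  0.    ]
0.9 [0.1629 0.6551 0.25  ] [-0.      0.1216  0.9926  0.    ] 0.9961588881227506
```

View pics/scene0.png

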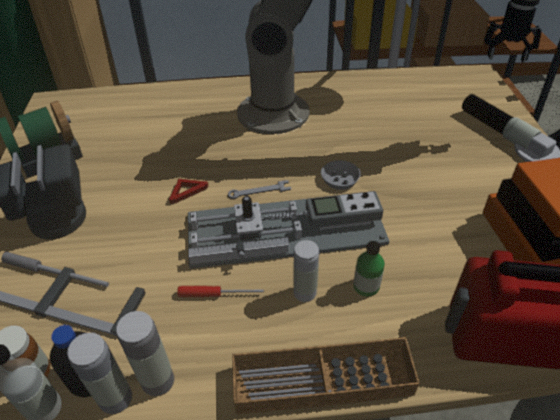

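View pics/top0.png

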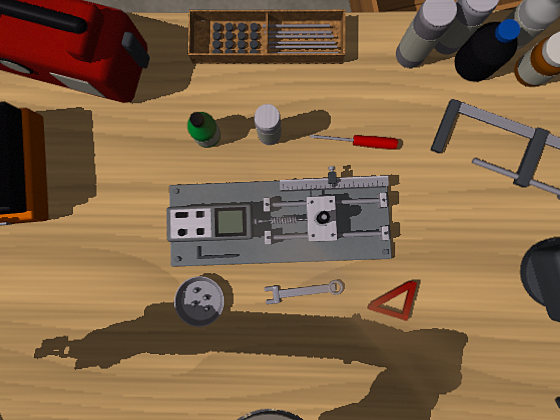

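Scene: tester at mid-picture, gauge on its right (display ~325,207). Top: keys near (181,215), (199,214), (181,232), (200,231), handle (322,217), marker (333,176). I'll enlarge for precise corners.

```bash
python3 - <<'E'
import cv2
a=cv2.imread('pics/top0.png')[160:275,160:405]; b=cv2.imread('pics/scene0.png')[185:270,180:395]
cv2.imwrite('pics/topc.png',cv2.resize(a,(784,368),interpolation=cv2.INTER_CUBIC)) #3.2
cv2.imwrite('pics/scenec.png',cv2.resize(b,None,fx=3.6,fy=3.6,interpolation=cv2.INTER_CUBIC))
E
```

```text
(no output)
```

View pics/topc.png

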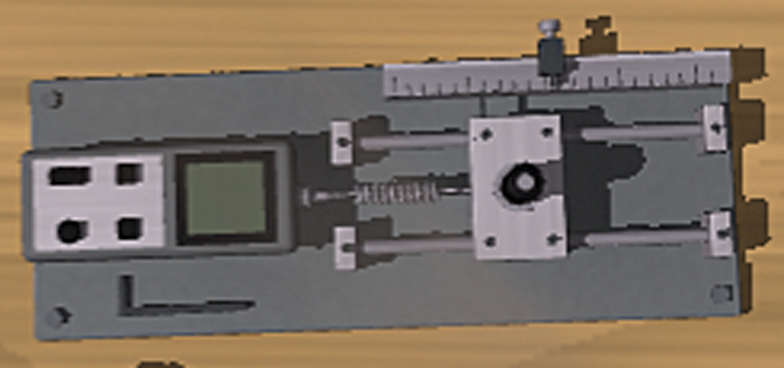

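View pics/scenec.png

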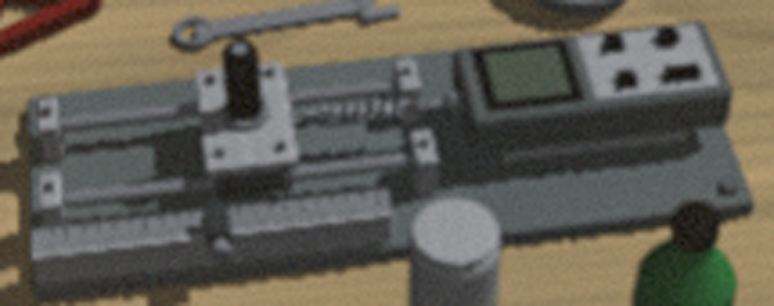

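```bash
cat > fit.py <<'E'
from h import *
from scipy.optimize import least_squares
T=[((72,230),(-18,202,75)),((129,228),(-18,164,75)),((70,174),(18,202,75)),((129,173),(18,164,75)),
((30,81),(90,240,15)),((38,340),(-90,240,15)),((22,153),(37,235,68)),((25,258),(-37,235,68)),
((470,117),(47,-60,62)),((560,115),(47,-120,62)),((568,257),(-47,-120,62)),((475,259),(-47,-60,62)),((525,182),(0,-90,120))]
S=[((665,36),(-18,202,75)),((612,42),(-18,164,75)),((682,72),(18,202,75)),((626,78),(18,164,75)),
((197,72),(-47,-120,62)),((285,63),(-47,-60,62)),((297,163),(47,-60,62)),((205,170),(47,-120,62)),((240,43),(0,-90,120)),((750,208),(90,240,15))]
up=lambda p,s,o:(np.array(p)+.5)/s-.5+o
pt=np.array([up(p,3.2,(160,160)) for p,_ in T]);mt=np.array([m for _,m in T])/1e3
ps=np.array([up(p,3.6,(180,185)) for p,_ in S]);ms=np.array([m for _,m in S])/1e3
def w(v,m):
    c,s=np.cos(v[2]),np.sin(v[2]); m=np.atleast_2d(m)
    return np.c_[v[0]+c*m[:,0]-s*m[:,1],v[1]+s*m[:,0]+c*m[:,1],m[:,2]+v[3]]
def fit(use):
    def f(v):
        r=[]
        if 't' in use:r.append((proj('top',w(v,mt))-pt).ravel())
        if 's' in use:r.append((proj('scene',w(v,ms))-ps).ravel())
        return np.concatenate(r)
    r=least_squares(f,[.52,-.01,0,0],loss='soft_l1'); return r.x,f(r.x)
if __name__=='__main__':
    np.set_printoptions(precision=4,suppress=True)
    for u in('t','s','ts'):
        v,e=fit(u);print(u,v,np.sqrt((e**2).mean()))
    print(e.reshape(-1,2).round(1).tolist())
    n=dict(power=(-18,202,75),units=(-18,164,75),zero=(18,202,75),handle=(0,-90,98),ptr=(65,-70,54),m40=(66,-110,54),m75=(66,-145,54))
    for k,m in n.items():
        W=w(v,np.array(m)/1e3);print(k,W[0], ((proj('top',W)[0]-160+.5)*3.2-.5),((proj('scene',W)[0]-[180,185]+.5)*3.6-.5))
E
python3 fit.py
```

```text
t [ 0.5227 -0.012   0.0515 -0.0087] 0.4094315203105931
s [ 0.5146 -0.0138  0.0412 -0.0089] 0.64319663141108
ts [ 0.522  -0.0134  0.0492 -0.0026] 0.7447840052192539
[[-0.2, 0.2], [0.3, 0.1], [0.1, 0.3], [-0.1, -0.0], [0.7, -0.6], [-0.3, 0.1], [-0.0, -1.3], [-0.4, 1.2], [0.5, 0.2], [1.1, -0.3], [0.7, 0.4], [0.8, 0.8], [1.0, 0.1], [1.3, 0.0], [0.9, 0.0], [0.4, 0.1], [0.6, 0.2], [-0.3, 0.1], [-0.4, -0.1], [0.7, -0.3], [0.5, 0.7], [0.2, 2.6], [2.1, -0.8]]
power [0.4941 0.1875 0.0724] [ 71.4647 230.5827] [669.5262  36.1412]
units [0.496  0.1496 0.0724] [129.9718 228.4586] [615.3408  42.0977]
zero [0.5301 0.1893 0.0724] [ 70.3658 175.116 ] [683.5993  72.3377]
handle [ 0.5265 -0.1032  0.0954] [525.2352 184.3895] [242.8337  76.9718]
ptr [ 0.5904 -0.0801  0.0514] [484.9551  91.1448] [287.7624 192.5035]
m40 [ 0.5934 -0.12    0.0514] [545.6825  87.2936] [225.7748 200.8383]
m75 [ 0.5951 -0.1549  0.0514] [599.0735  85.2232] [171.1454 207.1385]
```

Call:
drive_tool(
  commands=[
    {"hand": 0, "translation": [40, -55, 0], "angular": [0, 0, 0.05]},
    {"hand": 0, "translation": [80, -110, 0], "angular": [0, 0, 0.1]},
    {"hand": 0, "translation": [120, -168, 0], "angular": [0, 0, 0.15]},
    {"hand": 0, "translation": [160, -225, 0], "angular": [0, 0, 0.2]},
    {"hand": 0, "translation": [200, -282, 0], "angular": [0, 0, 0.25]},
    {"hand": 0, "translation": [240, -338, -20], "angular": [0, 0, 0.29]},
    {"hand": 0, "translation": [280, -395, -50], "angular": [0, 0, 0.29]},
    {"hand": 0, "translation": [310, -440, -80], "angular": [0, 0, 0.29]},
    {"hand": 0, "translation": [331, -467, -120], "angular": [0, 0, 0.29]},
    {"hand": 0, "translation": [331, -467, -140], "angular": [0, 0, 0.29]},
    {"hand": 0, "translation": [331, -467, -140], "angular": [0, 0, 0.29]},
  ],
)

```text
t: 2.28
eef_pos: [0.4933, 0.1842, 0.1072]
tool_rot: [-0.002, -0.021, 1.0, -0.002]
contact_force: [-0.8, 0.7, 0.7]
gripper_width: 0.003
grasp_force: 0.0
```

```bash
python3 - <<'E'
from h import *
o=bot.get_obs();print(o['t'],o['eef_pos'],o['tool_rot'],o['gripper_width'],o['contact_force'])
a=snap('top','top1')[150:270,150:400];b=snap('scene','scene1')[150:270,150:400]
b=bot.read_camera('scene')[130:250,200:450]
im=np.vstack([cv2.resize(x,None,fx=2.4,fy=2.4,interpolation=cv2.INTER_CUBIC) for x in(a,b)])
cv2.imwrite('pics/m1.png',im[:,:,::-1])
t=np.array(o['eef_pos'])-[0,0,.019]
print(proj('top',t),proj('scene',t))
E
```

```text
2.275 [0.49327846 0.18419493 0.10722977] [-0.00239551 -0.02051638  0.99978466 -0.00199474] 0.0032834148773325336 [-0.76360001  0.66975231  0.73663817]
[[181.9169116  231.93356246]] [[364.87758506 189.77609071]]
```

View pics/m1.png

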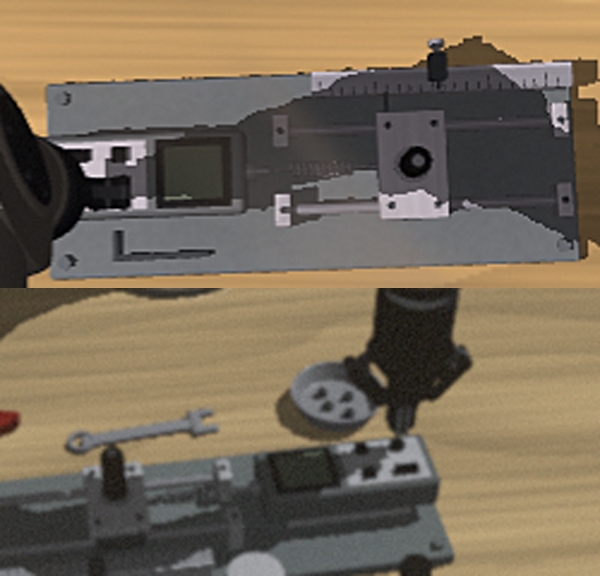

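The closed fingers hang right over the power key (scene crop ~(400,435)); all else is clear.

Call:
drive_tool(
  commands=[
    {"hand": 0, "translation": [0, 2, -8], "angular": [0, 0, 0]},
    {"hand": 0, "translation": [0, 2, -12], "angular": [0, 0, 0]},
    {"hand": 0, "translation": [0, 2, -14], "angular": [0, 0, 0]},
    {"hand": 0, "translation": [0, 2, -14], "angular": [0, 0, 0]},
  ],
)

```text
t: 2.92
eef_pos: [0.4938, 0.1901, 0.096]
tool_rot: [-0.0, -0.023, 1.0, -0.0]
contact_force: [0.3, 0.6, 0.6]
gripper_width: -0.001
grasp_force: 0.0
```

Call:
drive_tool(
  commands=[
    {"hand": 0, "translation": [0, -2, -3], "angular": [0, 0, 0]},
    {"hand": 0, "translation": [0, -2, -5], "angular": [0, 0, 0]},
    {"hand": 0, "translation": [0, -2, -6], "angular": [0, 0, 0]},
    {"hand": 0, "translation": [0, -2, -6], "angular": [0, 0, 0]},
  ],
)

```text
t: 3.42
eef_pos: [0.4942, 0.1881, 0.0902]
tool_rot: [0.0, -0.023, 1.0, 0.0]
contact_force: [0.1, 0.0, 3.9]
gripper_width: -0.002
grasp_force: 2.0
```

Call:
drive_tool(
  commands=[
    {"hand": 0, "translation": [0, 0, -2], "angular": [0, 0, 0]},
    {"hand": 0, "translation": [0, 0, -2.5], "angular": [0, 0, 0]},
    {"hand": 0, "translation": [0, 0, -2.5], "angular": [0, 0, 0]},
  ],
)

```text
t: 3.8
eef_pos: [0.4943, 0.1881, 0.0894]
tool_rot: [0.0, -0.023, 1.0, 0.0]
contact_force: [-5.4, -2.3, 23.8]
gripper_width: -0.001
grasp_force: 12.0
```

Call:
drive_tool(
  commands=[
    {"hand": 0, "translation": [0, 0, 25], "angular": [0, 0, 0]},
    {"hand": 0, "translation": [1, -19, 25], "angular": [0, 0, 0]},
    {"hand": 0, "translation": [2, -38, 25], "angular": [0, 0, 0]},
    {"hand": 0, "translation": [2, -38, 18], "angular": [0, 0, 0]},
    {"hand": 0, "translation": [2, -38, 10], "angular": [0, 0, 0]},
    {"hand": 0, "translation": [2, -38, 6], "angular": [0, 0, 0]},
    {"hand": 0, "translation": [2, -38, 3], "angular": [0, 0, 0]},
    {"hand": 0, "translation": [2, -38, 1], "angular": [0, 0, 0]},
    {"hand": 0, "translation": [2, -38, 1], "angular": [0, 0, 0]},
    {"hand": 0, "translation": [2, -38, 1], "angular": [0, 0, 0]},
  ],
)

```text
t: 5.05
eef_pos: [0.4953, 0.1503, 0.0896]
tool_rot: [-0.001, -0.023, 1.0, 0.0]
contact_force: [-7.3, -2.1, 17.5]
gripper_width: 0.007
grasp_force: 8.6
```

Call:
drive_tool(
  commands=[
    {"hand": 0, "translation": [0, 0, 30], "angular": [0, 0, 0]},
    {"hand": 0, "translation": [0, 0, 30], "angular": [0, 0, 0]},
    {"hand": 0, "translation": [17, 20, 30], "angular": [0, 0, 0]},
    {"hand": 0, "translation": [34, 39, 30], "angular": [0, 0, 0]},
    {"hand": 0, "translation": [34, 39, 20], "angular": [0, 0, 0]},
    {"hand": 0, "translation": [34, 39, 10], "angular": [0, 0, 0]},
    {"hand": 0, "translation": [34, 39, 5], "angular": [0, 0, 0]},
    {"hand": 0, "translation": [34, 39, 2], "angular": [0, 0, 0]},
    {"hand": 0, "translation": [34, 39, 0], "angular": [0, 0, 0]},
    {"hand": 0, "translation": [34, 39, 0], "angular": [0, 0, 0]},
    {"hand": 0, "translation": [34, 39, 0], "angular": [0, 0, 0]},
  ],
)

```text
t: 6.42
eef_pos: [0.5289, 0.188, 0.0896]
tool_rot: [-0.001, -0.023, 1.0, -0.0]
contact_force: [-8.0, -4.3, 15.0]
gripper_width: 0.005
grasp_force: 7.6
```

Call:
drive_tool(
  commands=[
    {"hand": 0, "translation": [0, 0, 50], "angular": [0, 0, 0]},
    {"hand": 0.3, "translation": [0, 0, 100], "angular": [0, 0, 0]},
    {"hand": 1, "translation": [0, -50, 100], "angular": [0, 0, 0]},
    {"hand": 1, "translation": [0, -110, 100], "angular": [0, 0, 0]},
    {"hand": 1, "translation": [-1, -170, 100], "angular": [0, 0, 0]},
    {"hand": 1, "translation": [-2, -230, 100], "angular": [0, 0, 0]},
    {"hand": 1, "translation": [-3, -270, 100], "angular": [0, 0, 0]},
    {"hand": 1, "translation": [-3, -292, 100], "angular": [0, 0, 0]},
    {"hand": 1, "translation": [-3, -292, 80], "angular": [0, 0, 0]},
    {"hand": 1, "translation": [-3, -292, 80], "angular": [0, 0, 0]},
  ],
)

```text
t: 7.68
eef_pos: [0.5259, -0.1032, 0.1676]
tool_rot: [-0.001, -0.023, 1.0, 0.0]
contact_force: [0.0, 0.2, 0.8]
gripper_width: 0.999
grasp_force: 0.0
```

```bash
python3 - <<'E'
from h import *
o=bot.get_obs();print(o['t'],o['eef_pos'],o['gripper_width'])
a=snap('top','top2')[130:270,230:430];b=snap('scene','scene2')[120:260,150:350]
im=np.vstack([cv2.resize(x,None,fx=2.1,fy=2.1,interpolation=cv2.INTER_CUBIC) for x in(a,b)])
cv2.imwrite('pics/m2.png',im[:,:,::-1])
p=np.array(o['eef_pos']);p[2]=.12
print((proj('top',p)-[230,130])*2.1,(proj('scene',p)-[150,120])*2.1+[0,294])
E
```

```text
7.675 [ 0.52594561 -0.10319814  0.16762419] 0.9990798194693585
[[199.13585011 182.31843595]] [[202.51455563 458.19781081]]
```

View pics/m2.png

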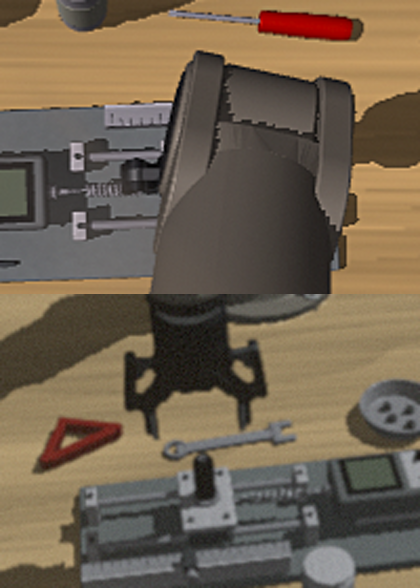

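The open fingers straddle the handle (top at crop (204,460)), matching its computed place. Descend and grip.

Call:
drive_tool(
  commands=[
    {"hand": 1, "translation": [0, 0, -25], "angular": [0, 0, 0]},
    {"hand": 1, "translation": [0, 0, -50], "angular": [0, 0, 0]},
    {"hand": 1, "translation": [0, 0, -70], "angular": [0, 0, 0]},
    {"hand": 1, "translation": [0, 0, -70], "angular": [0, 0, 0]},
    {"hand": 0, "translation": [0, 0, -70], "angular": [0, 0, 0]},
    {"hand": 0, "translation": [0, 0, -70], "angular": [0, 0, 0]},
    {"hand": 0, "translation": [0, 0, -70], "angular": [0, 0, 0]},
    {"hand": 0, "translation": [0, 0, -70], "angular": [0, 0, 0]},
    {"hand": 0, "translation": [0, 0, -70], "angular": [0, 0, 0]},
    {"hand": 0, "translation": [0, 0, -70], "angular": [0, 0, 0]},
  ],
  force=50,
)

```text
t: 9.02
eef_pos: [0.5273, -0.1022, 0.0993]
tool_rot: [0.0, -0.023, 1.0, 0.0]
contact_force: [-2.1, 2.4, 4.9]
gripper_width: 0.268
grasp_force: 48.6
```

```bash
python3 - <<'E'
from h import *
from fit import *
np.set_printoptions(precision=4,suppress=True)
v,_=fit('ts');vt,_=fit('t')
# marker: top views at home
for q in('mark','marker','pointer'):
    for c in('scene',):
        for x in bot.outline_of(c,q)[:2]:
            P=atz(c,x['position'],.054);ys=np.argwhere(x['pixels']);print(q,c,round(x['score'],2),np.round(x['position'],1),ys.min(0),ys.max(0),P)
bot.read_camera('scene');bot.read_camera('scene')
a=cv2.imread('pics/top1.png')[160:215,290:350];b=cv2.imread('pics/top0.png')[160:215,290:350]
im=np.hstack([cv2.resize(x,None,fx=6.5,fy=6.5,interpolation=cv2.INTER_CUBIC) for x in(a,b)])
c=cv2.cvtColor(bot.read_camera('scene'),cv2.COLOR_RGB2BGR)[200:270,210:290];c=cv2.resize(c,None,fx=3.4,fy=3.4,interpolation=cv2.INTER_CUBIC)
o=np.zeros((im.shape[0]+c.shape[0],780,3),np.uint8);o[:im.shape[0],:im.shape[1]]=im;o[im.shape[0]:,:c.shape[1]]=c
cv2.imwrite('pics/m3.png',o);print(im.shape)
E
```

```text
mark scene 0.17 [247.9 218.6] [196 235] [240 268] [ 0.5269 -0.1039  0.054 ]
pointer scene 0.9 [248.6 217.8] [196 235] [239 268] [ 0.5244 -0.1021  0.054 ]
(358, 780, 3)
```

View pics/m3.png

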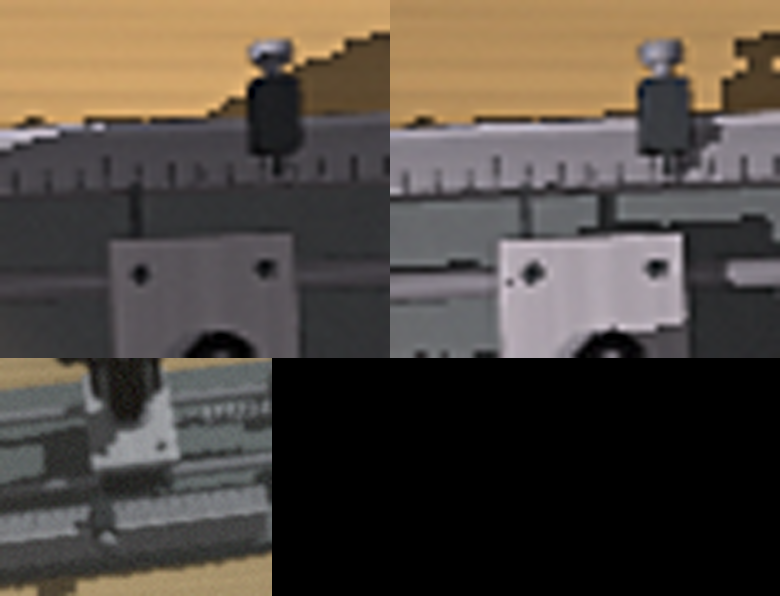

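Top view at home: carriage pointer tip at crop (136,186), marker pointer tip at (277,174). Now I'll compute the pull.

```bash
python3 - <<'E'
from h import *
from fit import fit
v,_=fit('ts');u=np.array([-np.sin(v[2]),np.cos(v[2])])
f=lambda x,y:atz('top',((x+.5)/6.5-.5+290,(y+.5)/6.5-.5+160),.054)
a,b=f(136,187),f(277,173);d=(b-a)[:2];print(a,b,d@u,d@[u[1],-u[0]],u)
c=f(273,85);print('block',c)
# carriage width scale check (60mm at z .062), plate edges
g=lambda x,y:atz('top',((x+.5)/6.5-.5+290,(y+.5)/6.5-.5+160),.062)
print('plate',(g(293,236)-g(111,240))[:2]@u)
o=bot.get_obs();print(o['t'],o['eef_pos'],o['contact_force'])
E
```

```text
[ 0.5896266  -0.07844895  0.054     ] [ 0.59465871 -0.12392522  0.054     ] -0.04566886147146957 0.0027872997251688647 [-0.04922804  0.99878757]
block [ 0.62338908 -0.12248246  0.054     ]
plate -0.05820682850095302
9.325 [ 0.52730187 -0.10223614  0.09924978] [-1.27708834  2.62392291  5.48100593]
```

Call:
drive_tool(
  commands=[
    {"hand": 0, "translation": [0.4, -8, 0], "angular": [0, 0, 0]},
    {"hand": 0, "translation": [0.8, -16, 0], "angular": [0, 0, 0]},
    {"hand": 0, "translation": [1.2, -24, 0], "angular": [0, 0, 0]},
    {"hand": 0, "translation": [1.6, -32, 0], "angular": [0, 0, 0]},
    {"hand": 0, "translation": [2, -40, 0], "angular": [0, 0, 0]},
    {"hand": 0, "translation": [2.2, -43, 0], "angular": [0, 0, 0]},
    {"hand": 0, "translation": [2.2, -44, 0], "angular": [0, 0, 0]},
    {"hand": 0, "translation": [2.2, -44, 0], "angular": [0, 0, 0]},
    {"hand": 0, "translation": [2.2, -44, 0], "angular": [0, 0, 0]},
  ],
)

```text
t: 10.45
eef_pos: [0.5294, -0.1439, 0.0992]
tool_rot: [-0.0, -0.024, 1.0, 0.002]
contact_force: [-3.4, 10.0, 8.4]
gripper_width: 0.267
grasp_force: 49.2
```

```bash
python3 - <<'E'
from h import *
o=bot.get_obs();print(o['t'],o['eef_pos'],o['contact_force'])
a=cv2.cvtColor(np.mean([bot.read_camera('scene') for _ in range(6)],0).astype(np.uint8),cv2.COLOR_RGB2BGR)[195:270,195:285]
b=cv2.cvtColor(bot.read_camera('top'),cv2.COLOR_RGB2BGR)[150:225,290:380]
cv2.imwrite('pics/top3.png',b)
im=np.hstack([cv2.resize(x,None,fx=4.4,fy=4.4*1.8,interpolation=cv2.INTER_CUBIC)[:594] for x in(a,b)])
cv2.imwrite('pics/m4.png',im)
E
```

```text
10.45 [ 0.52938947 -0.1438929   0.09922403] [-3.37114479  9.98394505  8.36322264]
```

View pics/m4.png

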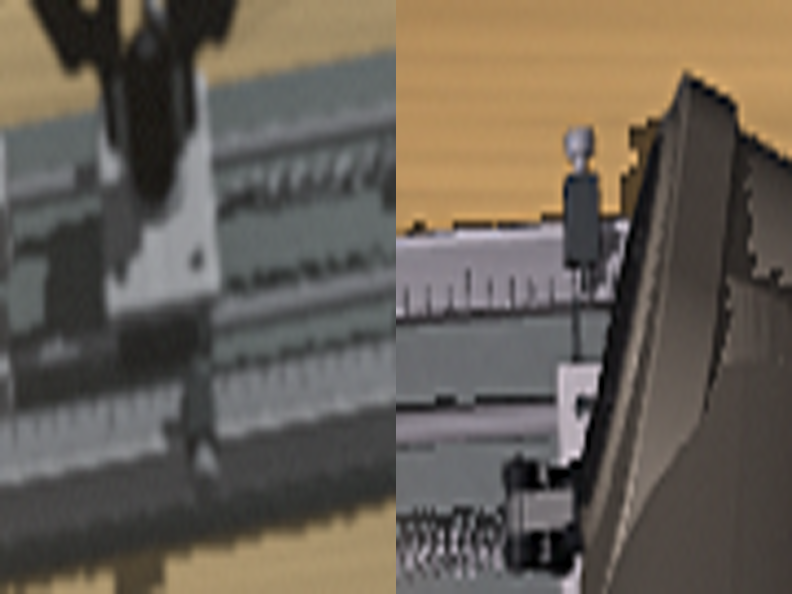

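The pointers are nearly level: carriage's line near right-half (577,330), marker's near (580,275). One close zoom.

```bash
python3 - <<'E'
import cv2,numpy as np
a=cv2.imread('pics/top3.png')[18:48,20:55]
cv2.imwrite('pics/m5.png',cv2.resize(a,None,fx=18,fy=18,interpolation=cv2.INTER_NEAREST))
print(cv2.cvtColor(a,6)[8:30,12:32])
E
```

```text
[[160 159 162 162 166 156  55  67  61  60  61  59  59  62 107 173 168 168
  158  57]
 [144  47  50  50  55  55  39  66  61  60  62  60  59  56  37  53  46  45
   55  68]
 [106 137 144 137 148 141  64  64  60  62  62  59  60  58  57  86  75 103
  192 193]
 [172 172 172 172 175 167  85  61  59  62  61  61  61  59  45  72  68  61
   71 126]
 [130 129 126 128 131 126  75  63  60  60  61  61  62  61  33  61  59  53
   74 140]
 [129 129 128 129 131 126  76  61  61  61  63  62  60  58  35  60  55  62
   82 140]
 [128 129 128 129 132 126  72  46  56  59  61  60  58  55  46  58  85 149
  143 106]
 [133 132 132 133 137 128  61  24  11  33  51  45  22  41  62  84 153 145
  141  37]
 [135 136 135 134 135 138 145 138  95 146  55  82  49  64  58  80 143 107
  104  10]
 [136 135 128 105 138 136 138 128  86 138  45  78  40  46  63  81 139  65
   38  16]
 [133 134 127 104 136 134 136 132 112 133  47  69  54  78 153 148 139  69
   12  23]
 [141 142 130  86 145 143 143 135  89 103 116 109  72 125 153 145 118  85
   12  22]
 [ 95  95  90  62  69  68  66  70  44  48  38  53  42  34  33  33  33  22
   21  22]
 [ 52  54  55  59  69  67  69  68  49  64  88  86  85  85  85  84  58  18
   34  24]
 [111 111 111 110 111 109 110 107  59  69 114 110 107 107 108 111  86  15
   21  25]
 [108 106 106 106 107 105 108 103  53  68 111 108 106 105 108 102  26  22
   23  23]
 [104 106 105 107 106 106 106 103  69  66 111 106 106 106 104  77  12  23
   25  27]
 [104 106 106 106 106 106 107 105  71  63  99 107 107 108 107  78  15  19
   25  25]
 [103 104 105 105 103 104 104 101  66  60  96 106 104 106 101  30  20  23
   25  39]
 [103 104 103 101 100 102 101  92  40  47  64  80  82  84  73   9  22  24
   23  53]
 [105 105 103 100 119 179 180 167 172 171 177 178 180 185 138  10  20  25
   30  61]
 [107 104 103  97 123 194 179 179 178 173 172 172 173 171  39  14  24  22
   39  82]]
```

View pics/m5.png

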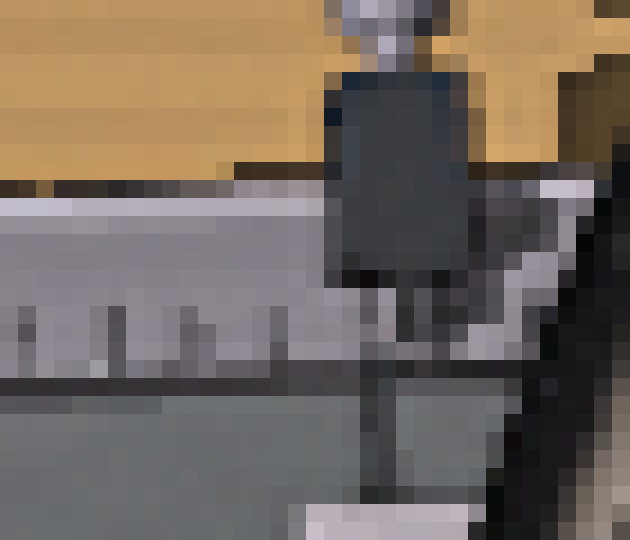

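Marker's pointer sits at column ~22.3, the carriage's at ~20.4: 4 mm further to go, agreeing with the 45.7 mm estimate.

Call:
drive_tool(
  commands=[
    {"hand": 0, "translation": [0.1, -2, 0], "angular": [0, 0, 0]},
    {"hand": 0, "translation": [0.2, -4, 0], "angular": [0, 0, 0]},
    {"hand": 0, "translation": [0.2, -4, 0], "angular": [0, 0, 0]},
    {"hand": 0, "translation": [0.2, -4, 0], "angular": [0, 0, 0]},
    {"hand": 0, "translation": [0.2, -4, 0], "angular": [0, 0, 0]},
    {"hand": 0, "translation": [0.2, -4, 0], "angular": [0, 0, 0]},
    {"hand": 0, "translation": [0.2, -4, 0], "angular": [0, 0, 0]},
  ],
)

```text
t: 11.68
eef_pos: [0.5296, -0.1477, 0.0992]
tool_rot: [-0.0, -0.024, 1.0, 0.002]
contact_force: [-2.3, 9.9, 9.3]
gripper_width: 0.271
grasp_force: 49.2
```

```bash
python3 - <<'E'
from h import *
o=bot.get_obs();print(o['t'],o['eef_pos'],o['contact_force'],o['grasp_force'])
b=cv2.cvtColor(bot.read_camera('top'),cv2.COLOR_RGB2BGR)[168:198,310:345]
cv2.imwrite('pics/m6.png',cv2.resize(b,None,fx=18,fy=18,interpolation=cv2.INTER_NEAREST))
E
```

```text
11.675 [ 0.5296002  -0.14768933  0.09924807] [-2.29576227  9.93337785  9.32188311] 49.19838845729828
```

View pics/m6.png

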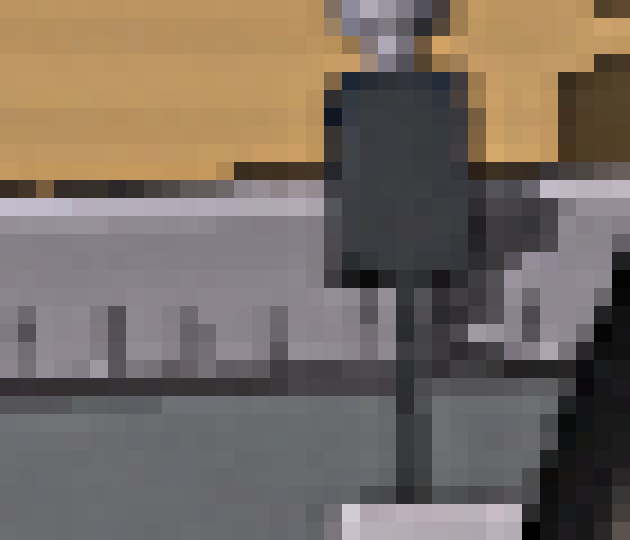

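The two pointers now form one continuous line at column ~22 (x≈405 in the crop), so I'm handing in.

```bash
python3 -c "
from station import bot
print(bot.hand_in())"
```

```text
the job is handed in; nothing more can be done
None
```

I pressed the power, units and zero keys in order and drew the carriage out about 45.5 mm. The job was handed in at about 11.7 s with the arm still gripping the handle (49 N) and the two pointers in line in the last top-camera picture; no verdict was returned.

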